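# Shut and lock the damp box's lid

### The arm

A 6-joint arm with a two-finger parallel gripper is mounted at the origin on a cart in front of the work surface, level with it; the furniture and walls round the work are solid. World frame = base frame: x ahead of the robot, y to its left, z up, the work surface at z = 0. Lengths are in m, angles in degrees, forces in N, time in s.
With the tool pointing down it reaches from about 0.275 to 0.725 m from the base axis. Payload 15.9 kg.
Tool frame: the origin (TCP) lies midway between the tips of the shut fingers; the grasp point (between the pads) lies 19 mm behind it (manip.grip_depth is the distance from the TCP to the grasp point, in m); z points along the fingers, y is the line along which they close (so a half turn about z gives the same grasp; the last joint's range is limited). The gripper opens to 85 mm and grips with 20 to 120 N. Pads are 22 mm wide; open, the fingers measure 114 mm over their backs; the gripper's body (76 mm by 85 mm) begins 54 mm behind the grasp point. The pads swing forward as they close: fully open they stand 13 mm farther back than shut.
Start: joints at [-64.114, 12.198, -1.971, 75.831, 0, 90], TCP at [0.218, -0.45, 0.231] pointing down, gripper open.
Joint ranges: [-170.91, 170.91], [-42.67, 98.43], [-65.05, 77.54], [-120.47, 116.71], [-90, 82.35], [-180, 180]. Speed limits (degrees/s): [108.29, 108.29, 136.94, 147.25, 180, 180].

### API

Orientations are given as [roll, pitch, yaw] about the fixed x, y, z axes, in that order (R = Rz(yaw) Ry(pitch) Rx(roll)).
In Python, from cell import manip gives the robot as it stands.
- The arm moves only by the tool send_rows, never from a script. Its argument "deltas" is a list of rows, each an object with "slide": the shift along the tool's x, y, z each as a share of 0.06 m, from -1 to 1, a list of three; "spin": the turn about the tool's z as a share of 0.08 rad, from -1 to 1. In form: [{"slide": [dx, dy, dz], "spin": spin}, ...]. A call has exactly 5 rows; each row shifts and turns the commanded pose from where the row before left it, along the tool's axes as they then stand; what a row does not reach is not made up. A row lasts 1/8 s, in which the tool goes at most 62.5 mm and 10.7 degrees, less where a joint would pass 70% of its speed; a pose out of reach is approached as far as the arm can. A call with a number of a shift or a turn outside -1 to 1 is refused whole. A call with a gripper value outside its range is refused whole. "claw" is the finger opening in mm, from 0 to 85.4, set as the call begins (left out, the last holds). The fingers move at their own pace and stop on an object; "newtons" is the grip in N (left out, the last holds). Time passes only in rows, so rows that do not move let the fingers close, or fill a call up. It gives the time, the measured TCP pose, the force, the opening and the grip force at its end, in the units of the state.
- manip.get_state(): the state, without advancing time (a new reading comes with each control period).
- manip.snapshot(name): name is "side" or "top" or "wrist"; returns a dict with "color" (480x640x3 uint8, red, green, blue), "fx", "fy", "cx", "cy" (pixels), "k1" (the pictures are not rectified: a ray, as slopes to the right and down, at radius r is drawn at 1 + k1 r^2 times it, then the intrinsics apply), "position" and "attitude" of the camera in the world. Camera axes: x right, y up, looking along -z (the intrinsics and any distortion apply to the point x, -y, -z); pixel columns grow to the right and rows downward; lengths in m; the calibration is good to about 2 mm. A picture is of the moment at which its call begins. There is no depth.
- manip.job_done(): hands the job in; it is judged then, once.
The state is a dict: "clock": time; "qpos": joint angles; "qvel": joint speeds; "joint_efforts": joint torques, N m; "tcp_pos": TCP position; "tool_rot": TCP orientation; "contact_force": force on the tool from outside, world axes, zero at the start; "moment": the same for the moment, N m; "opening": finger opening in m; "gripper_force": force on a finger pad.
Only numpy, scipy, OpenCV 4.12 (cv2) and the standard library are available. Lean on these libraries where they do the work, as an engineer would, in place of code of your own. Each camera call takes 0.05 s, during which the arm holds its last target. There are 200 camera calls.

### The job

The lid of the clay damp box stands ajar. Push it fully shut with the fingertips first; then set a fingertip in the slot of the yellow dial on the lid and turn the dial clockwise, seen from above, all the way to its stop, so that its red nose points at the white dot and the lid is locked. Do not grip or lift anything, and leave the stamp, the jar and the cutter where they stand.

Things in the scene. Friction and masses are not known exactly. Their poses are not given: they have to be found in the camera images.
- damp_box: Grey box fixed to the table, 240 (x) x 280 (y) x 90 mm (z). Origin: centre of its underside; -x is its front (to the robot at yaw 0), z up. Blue lid, 8 mm thick, hinged on the back rim (x = +120, z = 90 mm). With the lid shut, in this frame: lid top z = 98 mm, dial axis upright at x = -40, y = 0 mm, press pad's top at x = -90, y = +80, z = 100 mm.
- lid (a joint): Hinge of the lid, rad: 0 = fully shut on the rim, grows as the front edge rises. Starts ajar. The stiff hinge stays where it is left; pressing it down at the pad takes about 2 N.
- press_pad (a point): Centre of the top of the black ribbed rubber pad (36 x 50 mm) at the front left of the lid, made for pushing the lid down. Moves with the lid.
- dial (a joint): Turn of the yellow dial, rad: 0 = open, red nose to the box's right (-y), at the white ring; grows clockwise from above; 1.571 = locked, at the stop, red nose to the front (-x), at the white dot. Starts below 0.35, needs about 0.08 N m, stays where left. Its cam tongue catches under a lip of the front wall; turned past about 0.65 with the lid ajar, it keeps the lid from shutting.
- slot_center (a point): On the dial's axis at the slot's floor, 104 mm high when the lid is shut. Dial: plate 88 mm across, 6 mm thick, on the lid, with two parallel ribs 74 mm long, 15 mm above the floor. Slot between them: 36 mm wide, open above and at both ends, through the axis. x is across the slot, -y along it to the red nose, z up. A fingertip must sit off the axis (about 24 mm) to turn it.
- slot_nose (a point): On the floor of the slot, 24 mm from the axis towards the red nose. Turns with the dial.
- finger_slot: The black rubber lining, 3 mm thick, on the inner faces of the two ribs, part of the dial; it is what a fingertip in the slot pushes on. Origin on the dial's axis at the lid's top; turns with the dial.
- stamp: Bystander, loose: wooden stamp block with a turned knob, 38 x 44 x 46 mm, left of the box. Origin: centre of its underside.
- moss_jar: Bystander, loose: small white jar with a green screw lid, 56 mm across, 68 mm high, right of the box. Origin: centre of its underside.
- cutter: Bystander, loose: fluted tin cutter ring, 50 mm across, 22 mm high, in front of the box. Origin: centre of its underside.

How it is judged (in metres and radians):
On the way, in this order (a step that is already met when the one before it is completed fails the run):
1. the lid is pushed fully shut (within 0.03 rad) while the dial is still unlocked (value of joint lid below 0.03 rad and value of joint dial below 0.6 rad), for 0.2 s.
2. a fingertip in the slot turns the dial: it is past half way (0.75 rad) and the fingers press on the slot's lining (value of joint dial above 0.75 rad and contact force between the fingers and finger_slot above 0.3 N), for 0.1 s.
3. the dial is at its stop (beyond 1.45 rad) (value of joint dial above 1.45 rad), for 0.2 s.
At the end, for the whole second after the job is handed in: The lid is shut (within 0.03 rad), the dial is at rest within 0.12 rad of its locked stop, and the stamp, jar and cutter are at rest where they stood (within 20 mm) (value of joint lid below 0.03 rad and value of joint dial above 1.45 rad and velocity of joint dial below 0.05 rad/s and linear speed of each of stamp, moss_jar, cutter below 0.02 m/s and distance of each of stamp, moss_jar, cutter from where it was at the start of the episode below 0.02 m); the robot touches nothing.
It fails at once if the lid is lifted higher than it stood (value of joint lid above 0.46 rad).
It fails at once if the stamp is moved or lifted by more than 20 mm (distance of stamp from where it was at the start of the episode above 0.02 m).
It fails at once if the jar is moved or lifted by more than 20 mm (distance of moss_jar from where it was at the start of the episode above 0.02 m).
It fails at once if the cutter is moved or lifted by more than 20 mm (distance of cutter from where it was at the start of the episode above 0.02 m).
It also fails if it takes over 48 s, if anything falls off the work surface, if the arm or the gripper's body presses on something with over 40 N, if the wrist force passes 120 N, or if a joint passes its speed limit or range.

## Working session

There is one attempt and no reset: what is moved stays moved. The work goes in short steps, Python scripts to look and compute and a tool call to move; the robot and the scene stay as the last step left them, time stands still between calls to the robot, and variables do not carry over. Pictures are saved under pics/ and viewed, at most 10 in all, crops included, and the job is handed in when it is done.

Besides the shell and the picture viewer there is one more tool, called after "Call:" by a JSON object that holds its "fn" and its "kwargs". send_rows: Moves the arm, as the interface text tells. Shift numbers are shares of 0.06 m and turn numbers shares of 0.08 rad, none past 1 either way. Its arguments: {"type":"object","properties":{"deltas":{"type":"array","items":{"type":"object","properties":{"slide":{"type":"array","items":{"type":"number","minimum":-1,"maximum":1}},"spin":{"type":"number","minimum":-1,"maximum":1}}}},"claw":{"type":"number"},"newtons":{"type":"number"}},"required":["deltas"]}

```bash
mkdir -p pics; cat > h.py <<'E'
import numpy as np, cv2, pickle
from cell import manip
def snap(n,f):
    s=manip.snapshot(n); cv2.imwrite('pics/'+f+'.png',cv2.cvtColor(s['color'],cv2.COLOR_RGB2BGR)); pickle.dump(s,open(f+'.pkl','wb')); return s
E
python3 - <<'E'
from h import *
for n in('top','side'):
    s=snap(n,n); print(n,[s[k] for k in('fx','fy','cx','cy','k1','position','attitude')])
print(manip.get_state())
E
```

```text
top [615.2576953073802, 615.2576953073802, 312.5508504856475, 231.54283951190237, -0.11915534431596175, array([0.30535089, 0.07325904, 1.40115693]), array([ 10.6285321 ,   0.69539059, -90.24935681])]
side [472.0768802830216, 472.0768802830216, 323.6789209010235, 242.94454195885592, 0.01990798653917286, array([0.26803843, 0.75571326, 0.52114638]), array([  60.28006924,   -0.74151909, -155.40236755])]
{'clock': 0.1, 'qpos': array([-6.41153670e+01,  1.22228492e+01, -2.00344302e+00,  7.58304492e+01,
       -1.76463456e-03,  8.99995793e+01]), 'qvel': array([-0.12382141, -0.04510459,  0.11292552, -0.02169932,  0.07302125,
       -0.01528648]), 'joint_efforts': array([ 7.30306056e-04, -6.87244105e+01,  4.87808168e+01,  1.21245810e-02,
        6.12351096e-05,  4.60088279e-05]), 'tcp_pos': array([ 0.21814402, -0.44957897,  0.23086642]), 'tool_rot': array([-1.79943259e+02,  1.76421708e-03,  2.58850555e+01]), 'contact_force': array([-0.11076569,  0.1480167 ,  0.44053885]), 'moment': array([-0.01619986, -0.00811105, -0.00754202]), 'gripper_force': 0.0, 'opening': 0.08529841115762922}
```

View pics/top.png

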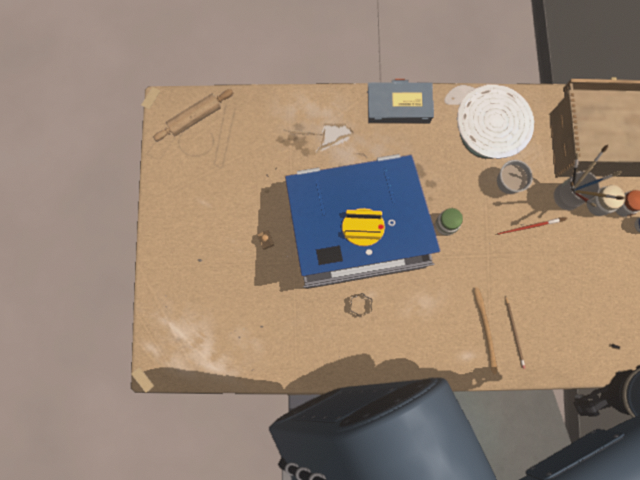

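View pics/side.png

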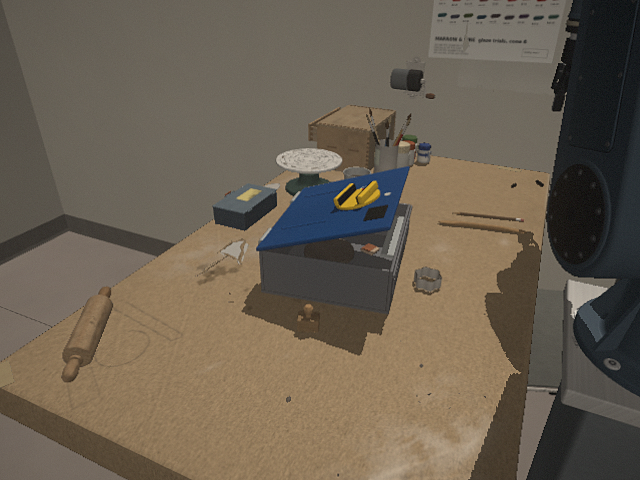

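The top view shows the lid corners near (287,176), (411,157), (438,250), (302,273), the dial at (363,227), its nose at (381,227), and the pad at (329,255). The side view shows the lid ajar and the box's left wall. I'll enlarge both.

```bash
python3 - <<'E'
import cv2
a=cv2.imread('pics/top.png')[145:325,240:480]; cv2.imwrite('pics/topc.png',cv2.resize(a,(792,594),interpolation=cv2.INTER_CUBIC))
a=cv2.imread('pics/side.png')[160:340,225:465]; cv2.imwrite('pics/sidec.png',cv2.resize(a,(792,594),interpolation=cv2.INTER_CUBIC))
E
```

```text
(no output)
```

View pics/topc.png

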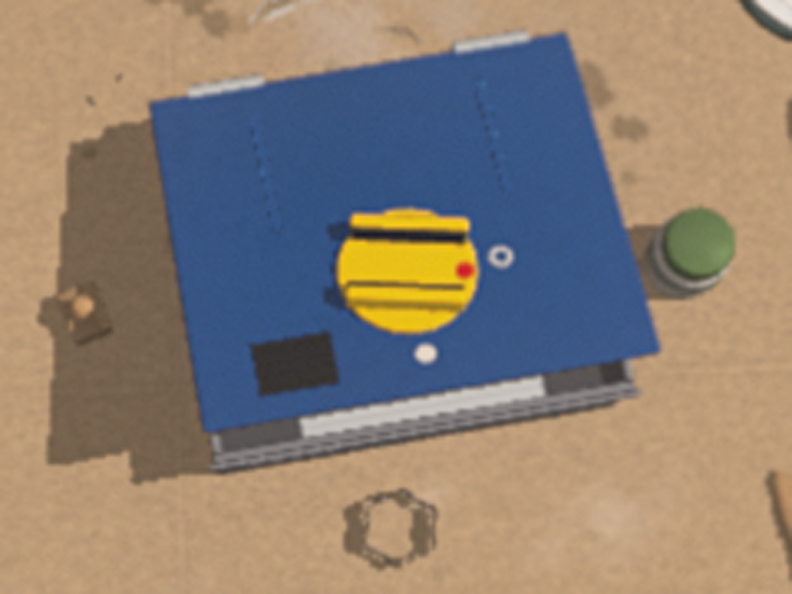

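View pics/sidec.png

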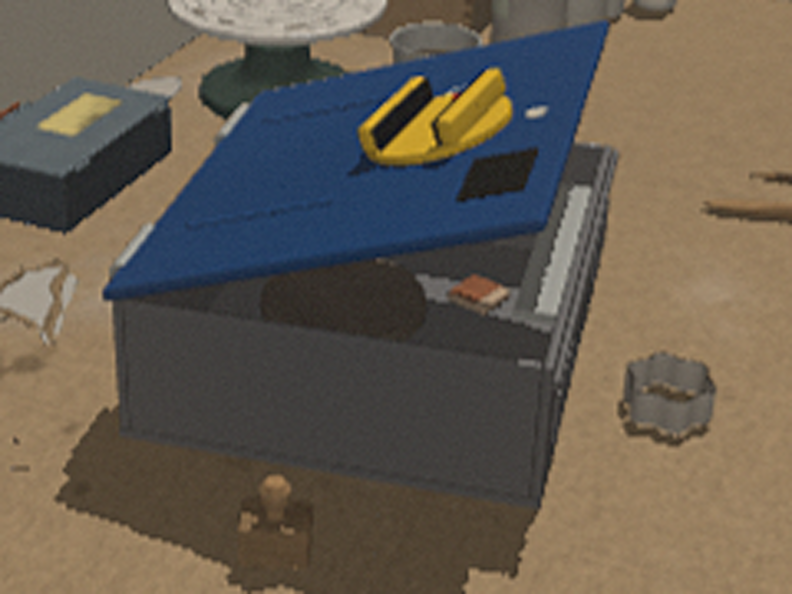

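```bash
cat > fit.py <<'E'
from h import *
from scipy.spatial.transform import Rotation as R
from scipy.optimize import least_squares
C={n:pickle.load(open(n+'.pkl','rb')) for n in('top','side')}
def proj(c,p):
    q=R.from_euler('xyz',c['attitude'],degrees=True).inv().apply(p-c['position'])
    u=np.array([q[0],-q[1]])/-q[2]; u*=1+c['k1']*(u@u)
    return np.array([c['fx']*u[0]+c['cx'],c['fy']*u[1]+c['cy']])
def lidpt(p,th): # p in box frame mm, lid shut
    h=np.array([120,0,90]); return h+R.from_euler('y',th).apply(np.array(p,float)-h)
def world(p,v): return np.array([v[0],v[1],0])+R.from_euler('z',v[2]).apply(np.array(p,float))/1000
off={'top':(240,145),'side':(225,160)}
def pts(v):
    th,d,o,f=v[3],v[4],v[5],v[6]; L=lambda p:lidpt(p,th)
    n=np.array([-np.sin(d),-np.cos(d)])
    nz=[-40+n[0]*v[7],n[1]*v[7],104]
    return [('top',(295,364),L([-90,80,100])),('top',(408,270),L([-40,0,104])),('top',(465,270),L(nz)),
     ('top',(152,102),L([120,140+o,98])),('top',(567,35),L([120,-140-o,98])),('top',(660,350),L([-120-f,-140-o,98])),('top',(205,430),L([-120-f,140+o,98])),
     ('side',(498,175),L([-90,80,100])),('side',(548,222),L([-120-f,140+o,98])),('side',(607,25),L([-120-f,-140-o,98])),
     ('side',(537,505),[-120,140,0]),('side',(123,435),[120,140,0]),('side',(547,367),[-120,140,90]),('side',(118,300),[120,140,90])]
def res(v): return np.concatenate([proj(C[n],world(p,v))-(np.array(px)/3.3+off[n]) for n,px,p in pts(v)])
if __name__=='__main__':
    s=least_squares(res,[.5,0,.2,.35,.1,2,2,35],loss='soft_l1',x_scale=[.01,.01,.1,.1,.1,2,2,5]); v=s.x
    print(v.round(4)); print(res(v).reshape(-1,2).round(1).tolist())
    np.save('v.npy',v)
    print('pad',world(lidpt([-90,80,100],v[3]),v),'shut',world([-90,80,100],v),'dial',world([-40,0,104],v))
E
python3 fit.py
```

```text
[ 5.76000e-01 -1.42000e-02  1.66500e-01  3.12300e-01  1.77100e-01
  1.01920e+00  2.89570e+00  3.51083e+01]
[[0.6, 0.6], [0.3, 0.2], [0.0, -0.0], [0.2, 0.6], [0.2, -0.2], [0.2, 0.9], [0.8, 0.7], [-0.4, 0.1], [-1.8, 0.0], [-0.3, -0.8], [0.1, 1.2], [-1.8, 0.3], [1.3, 0.2], [-2.9, -0.0]]
pad [0.48707977 0.05201463 0.16404134] shut [0.4740313  0.04982206 0.1       ] dial [ 0.53659681 -0.02078642  0.104     ]
```

```bash
cat > plan.py <<'E'
from h import *
def plan(x,y,z,yaw,n,start=None):
    s=manip.get_state(); p0=np.array(s['tcp_pos']) if start is None else np.array(start[:3]); a0=np.radians(s['tool_rot'][2] if start is None else start[3])
    d=(np.array([x,y,z])-p0)/n; da=(np.radians(yaw)-a0)/n
    print('t',s['clock'],'p',p0.round(4),'yaw',np.degrees(a0).round(1),'F',np.array(s['contact_force']).round(1))
    for i in range(n):
        a=a0+da*i; c,q=np.cos(a),np.sin(a)
        print([round(k/.06,2) for k in (c*d[0]+q*d[1],q*d[0]-c*d[1],-d[2])],round(-da/.08,2))
E
python3 -c "
from plan import *
plan(.487,.052,.21,0,15)"
```

```text
t 0.1 p [ 0.2181 -0.4496  0.2309] yaw 25.9 F [-0.1  0.1  0.4]
[np.float64(0.51), np.float64(-0.37), np.float64(0.02)] 0.38
[np.float64(0.5), np.float64(-0.39), np.float64(0.02)] 0.38
[np.float64(0.49), np.float64(-0.4), np.float64(0.02)] 0.38
[np.float64(0.48), np.float64(-0.42), np.float64(0.02)] 0.38
[np.float64(0.46), np.float64(-0.43), np.float64(0.02)] 0.38
[np.float64(0.45), np.float64(-0.44), np.float64(0.02)] 0.38
[np.float64(0.44), np.float64(-0.46), np.float64(0.02)] 0.38
[np.float64(0.42), np.float64(-0.47), np.float64(0.02)] 0.38
[np.float64(0.41), np.float64(-0.48), np.float64(0.02)] 0.38
[np.float64(0.39), np.float64(-0.49), np.float64(0.02)] 0.38
[np.float64(0.38), np.float64(-0.51), np.float64(0.02)] 0.38
[np.float64(0.36), np.float64(-0.52), np.float64(0.02)] 0.38
[np.float64(0.35), np.float64(-0.53), np.float64(0.02)] 0.38
[np.float64(0.33), np.float64(-0.54), np.float64(0.02)] 0.38
[np.float64(0.32), np.float64(-0.55), np.float64(0.02)] 0.38
```

Call:
{"fn": "send_rows", "kwargs": {"deltas": [{"slide": [0.51,-0.37,0],"spin": 0.38},{"slide": [0.5,-0.39,0],"spin": 0.38},{"slide": [0.49,-0.4,0],"spin": 0.38},{"slide": [0.48,-0.42,0],"spin": 0.38},{"slide": [0.46,-0.43,0],"spin": 0.38}], "claw": 0, "newtons": 20}}

```text
clock: 0.72
tcp_pos: [0.308, -0.2811, 0.2311]
tool_rot: [-180.0, 0.0, 17.1]
contact_force: [0.0, -0.2, -1.0]
opening: 0.0004
gripper_force: 0.0
```

Call:
{"fn": "send_rows", "kwargs": {"deltas": [{"slide": [0.45,-0.44,0],"spin": 0.38},{"slide": [0.44,-0.46,0],"spin": 0.38},{"slide": [0.42,-0.47,0],"spin": 0.38},{"slide": [0.41,-0.48,0],"spin": 0.38},{"slide": [0.39,-0.49,0],"spin": 0.38}]}}

```text
clock: 1.35
tcp_pos: [0.3979, -0.1146, 0.2312]
tool_rot: [-180.0, 0.0, 8.4]
contact_force: [0.7, -1.4, 0.4]
opening: -0.0
gripper_force: 0.0
```

Call:
{"fn": "send_rows", "kwargs": {"deltas": [{"slide": [0.38,-0.51,0],"spin": 0.38},{"slide": [0.36,-0.52,0],"spin": 0.38},{"slide": [0.35,-0.53,0],"spin": 0.38},{"slide": [0.33,-0.54,0],"spin": 0.38},{"slide": [0.32,-0.55,0],"spin": 0.38}]}}

```text
clock: 1.98
tcp_pos: [0.4889, 0.0256, 0.2312]
tool_rot: [-178.6, 0.1, 2.2]
contact_force: [0.4, -0.5, 0.4]
opening: -0.0001
gripper_force: 0.0
```

```bash
python3 -c "
from plan import *
plan(.484,.0515,.18,0,3)
plan(.474,.05,.096,0,9,[.484,.0515,.18,0])"
```

```text
t 1.975 p [0.4889 0.0256 0.2312] yaw 2.2 F [ 0.4 -0.5  0.4]
[np.float64(-0.02), np.float64(-0.14), np.float64(0.28)] 0.16
[np.float64(-0.02), np.float64(-0.14), np.float64(0.28)] 0.16
[np.float64(-0.03), np.float64(-0.14), np.float64(0.28)] 0.16
t 1.975 p [0.484  0.0515 0.18  ] yaw 0.0 F [ 0.4 -0.5  0.4]
[np.float64(-0.02), np.float64(0.0), np.float64(0.16)] -0.0
[np.float64(-0.02), np.float64(0.0), np.float64(0.16)] -0.0
[np.float64(-0.02), np.float64(0.0), np.float64(0.16)] -0.0
[np.float64(-0.02), np.float64(0.0), np.float64(0.16)] -0.0
[np.float64(-0.02), np.float64(0.0), np.float64(0.16)] -0.0
[np.float64(-0.02), np.float64(0.0), np.float64(0.16)] -0.0
[np.float64(-0.02), np.float64(0.0), np.float64(0.16)] -0.0
[np.float64(-0.02), np.float64(0.0), np.float64(0.16)] -0.0
[np.float64(-0.02), np.float64(0.0), np.float64(0.16)] -0.0
```

Call:
{"fn": "send_rows", "kwargs": {"deltas": [{"slide": [0,0,0],"spin": 0},{"slide": [0,0,0.3],"spin": 0},{"slide": [0,0,0.3],"spin": 0},{"slide": [0,0,0],"spin": 0},{"slide": [0,0,0],"spin": 0}]}}

```text
clock: 2.6
tcp_pos: [0.4885, 0.0241, 0.1962]
tool_rot: [-178.7, -0.0, 2.0]
contact_force: [0.4, 1.1, -0.2]
opening: -0.0
gripper_force: 0.0
```

Call:
{"fn": "send_rows", "kwargs": {"deltas": [{"slide": [-0.04,-0.23,0],"spin": 0.22},{"slide": [-0.04,-0.23,0],"spin": 0.22},{"slide": [0,0,0.2],"spin": 0},{"slide": [0,0,0.2],"spin": 0},{"slide": [-0.02,0,0.16],"spin": 0}]}}

```text
clock: 3.22
tcp_pos: [0.4819, 0.0293, 0.1614]
tool_rot: [-177.5, 0.2, 1.9]
contact_force: [-0.4, -0.5, 0.3]
opening: 0.0001
gripper_force: 0.3
```

Call:
{"fn": "send_rows", "kwargs": {"deltas": [{"slide": [-0.03,0,0.16],"spin": 0},{"slide": [-0.03,0,0.16],"spin": 0},{"slide": [-0.03,0,0.16],"spin": 0},{"slide": [-0.03,0,0.16],"spin": 0},{"slide": [-0.02,0,0.1],"spin": 0}]}}

```text
clock: 3.85
tcp_pos: [0.4736, 0.03, 0.1177]
tool_rot: [-177.4, 0.1, 1.9]
contact_force: [-0.1, -0.1, -0.0]
opening: -0.0004
gripper_force: 0.2
```

```bash
python3 -c "
from plan import *
s=manip.get_state(); print({k:np.round(v,2) for k,v in s.items()})
snap('side','side2')
import cv2
cv2.imwrite('pics/side2c.png',cv2.resize(cv2.imread('pics/side2.png')[100:340,225:545],(800,600)))
"
```

```text
{'clock': np.float64(3.85), 'qpos': array([  1.92,  12.37, -18.63,  59.12,   2.56, 179.99]), 'qvel': array([ 0.15,  0.85, -5.55, -6.83,  0.02,  0.07]), 'joint_efforts': array([  0.07, -65.42,  45.51,   0.53,   0.28,   0.  ]), 'tcp_pos': array([0.47, 0.03, 0.12]), 'tool_rot': array([-1.7744e+02,  1.1000e-01,  1.9300e+00]), 'contact_force': array([-0.05, -0.05, -0.01]), 'moment': array([-0.06, -0.04, -0.04]), 'gripper_force': np.float64(0.25), 'opening': np.float64(-0.0)}
```

View pics/side2c.png

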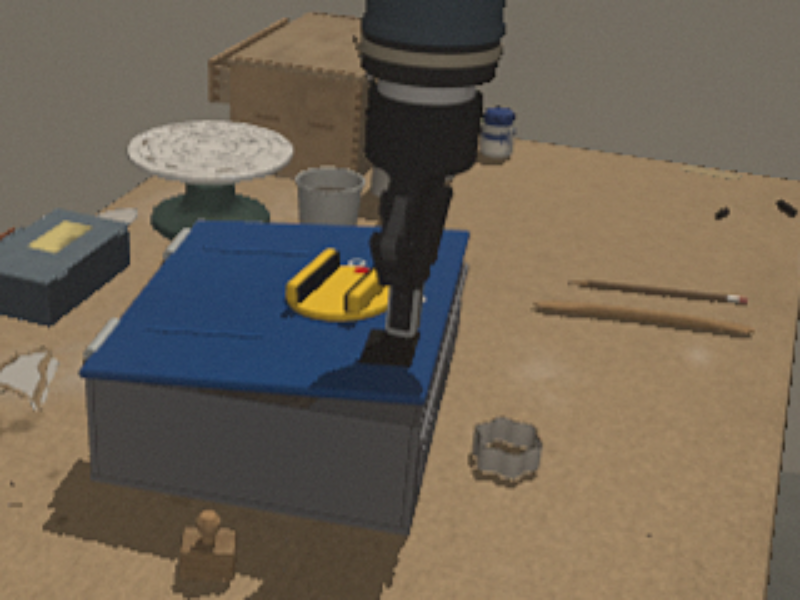

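The lid is nearly down with the dial still open. The fingertips are at (405,330), on the right edge of the pad, and joint 6 is at its limit. I'll press on down here, then re-orient the tool by a half turn.

Call:
{"fn": "send_rows", "kwargs": {"deltas": [{"slide": [-0.02,0,0.12],"spin": 0},{"slide": [0,0,0.12],"spin": 0},{"slide": [0,0,0.08],"spin": 0},{"slide": [0,0,0.04],"spin": 0},{"slide": [0,0,0],"spin": 0}]}}

```text
clock: 4.53
tcp_pos: [0.4727, 0.0303, 0.0994]
tool_rot: [-177.4, -0.0, 2.0]
contact_force: [-23.1, -3.0, 61.0]
opening: 0.0003
gripper_force: 30.8
```

Call:
{"fn": "send_rows", "kwargs": {"deltas": [{"slide": [0,0,-0.4],"spin": 0},{"slide": [0,0,-0.5],"spin": 0},{"slide": [0,0,-0.5],"spin": -1},{"slide": [0,0,-0.2],"spin": -1},{"slide": [0,0,0],"spin": -1}]}}

```text
clock: 5.15
tcp_pos: [0.4736, 0.0261, 0.1935]
tool_rot: [-177.5, -0.6, 15.9]
contact_force: [-0.1, 0.5, -0.2]
opening: -0.0
gripper_force: 0.0
```

Call:
{"fn": "send_rows", "kwargs": {"deltas": [{"slide": [0,0,0],"spin": -1},{"slide": [0,0,0],"spin": -1},{"slide": [0,0,0],"spin": -1},{"slide": [0,0,0],"spin": -1},{"slide": [0,0,0],"spin": -1}]}}

```text
clock: 5.78
tcp_pos: [0.4729, 0.0261, 0.1925]
tool_rot: [-177.9, -1.5, 38.8]
contact_force: [-0.2, -0.0, 1.1]
opening: -0.0002
gripper_force: 0.0
```

Call:
{"fn": "send_rows", "kwargs": {"deltas": [{"slide": [0,0,0],"spin": -1},{"slide": [0,0,0],"spin": -1},{"slide": [0,0,0],"spin": -1},{"slide": [0,0,0],"spin": -1},{"slide": [0,0,0],"spin": -1}]}}

```text
clock: 6.4
tcp_pos: [0.4729, 0.0261, 0.1924]
tool_rot: [-178.6, -2.2, 61.7]
contact_force: [0.6, 0.1, -0.3]
opening: 0.0
gripper_force: 0.0
```

Call:
{"fn": "send_rows", "kwargs": {"deltas": [{"slide": [0,0,0],"spin": -1},{"slide": [0,0,0],"spin": -1},{"slide": [0,0,0],"spin": -1},{"slide": [0,0,0],"spin": -1},{"slide": [0,0,0],"spin": -1}]}}

```text
clock: 7.02
tcp_pos: [0.4729, 0.0261, 0.1924]
tool_rot: [-179.6, -2.5, 84.6]
contact_force: [-0.7, 1.0, 0.4]
opening: 0.0005
gripper_force: 0.0
```

Call:
{"fn": "send_rows", "kwargs": {"deltas": [{"slide": [0,0,0],"spin": -1},{"slide": [0,0,0],"spin": -1},{"slide": [0,0,0],"spin": -1},{"slide": [0,0,0],"spin": -1},{"slide": [0,0,0],"spin": -1}]}}

```text
clock: 7.65
tcp_pos: [0.4729, 0.0261, 0.1924]
tool_rot: [179.4, -2.5, 107.6]
contact_force: [0.0, -0.1, 0.0]
opening: -0.0
gripper_force: 0.0
```

Call:
{"fn": "send_rows", "kwargs": {"deltas": [{"slide": [0,0,0],"spin": -1},{"slide": [0,0,0],"spin": -1},{"slide": [0,0,0],"spin": -1},{"slide": [0,0,0],"spin": -1},{"slide": [0,0,0],"spin": -1}]}}

```text
clock: 8.28
tcp_pos: [0.4729, 0.0261, 0.1924]
tool_rot: [178.5, -2.1, 130.5]
contact_force: [-0.3, -0.2, -0.4]
opening: 0.0003
gripper_force: 0.0
```

Call:
{"fn": "send_rows", "kwargs": {"deltas": [{"slide": [0,0,0],"spin": -1},{"slide": [0,0,0],"spin": -1},{"slide": [0,0,0],"spin": -1},{"slide": [0,0,0],"spin": -1},{"slide": [0,0,0],"spin": -1}]}}

```text
clock: 8.9
tcp_pos: [0.4729, 0.0261, 0.1924]
tool_rot: [177.8, -1.3, 153.4]
contact_force: [0.7, 0.5, 0.2]
opening: -0.0003
gripper_force: 0.0
```

```bash
cat > plan.py <<'E'
from h import *
from scipy.spatial.transform import Rotation as R
def plan(wps,start=None):
    """wps: list of (x,y,z,yaw deg), one per row; prints tool rows"""
    s=manip.get_state(); r=R.from_euler('xyz',s['tool_rot'],degrees=True); p=np.array(s['tcp_pos']); yaw=s['tool_rot'][2]
    print('t',s['clock'],'p',p.round(4),s['tool_rot'].round(1),'F',np.array(s['contact_force']).round(1))
    for w in wps:
        d=r.inv().apply(np.array(w[:3])-p)/.06; sp=-np.radians((w[3]-yaw+180)%360-180)
        print((d+0.).round(2).tolist(),round(float(sp/.08),2))
        r=r*R.from_euler('z',sp); p=np.array(w[:3]); yaw=w[3]
def lin(a,b,n): return [tuple(np.array(a)+(np.array(b)-np.array(a))*i/n) for i in range(1,n+1)]
E
python3 -c "
from plan import *
plan(lin((.4729,.0261,.1924,153.4),(.536,-.045,.16,180),8))"
```

```text
t 8.9 p [0.4729 0.0261 0.1924] [177.8  -1.3 153.4] F [0.7 0.5 0.2]
[-0.19, -0.08, 0.06] -0.72
[-0.18, -0.09, 0.06] -0.73
[-0.18, -0.1, 0.06] -0.73
[-0.17, -0.11, 0.06] -0.73
[-0.16, -0.12, 0.06] -0.73
[-0.16, -0.13, 0.06] -0.73
[-0.15, -0.13, 0.06] -0.73
[-0.14, -0.14, 0.06] -0.73
```

Call:
{"fn": "send_rows", "kwargs": {"deltas": [{"slide": [-0.19,-0.08,0.06],"spin": -0.73},{"slide": [-0.18,-0.09,0.06],"spin": -0.73},{"slide": [-0.18,-0.1,0.06],"spin": -0.73},{"slide": [-0.17,-0.11,0.06],"spin": -0.73},{"slide": [-0.16,-0.12,0.06],"spin": -0.73}]}}

```text
clock: 9.52
tcp_pos: [0.5125, -0.0198, 0.1721]
tool_rot: [177.5, -0.6, 170.1]
contact_force: [-0.3, 0.7, 0.1]
opening: -0.0003
gripper_force: 0.0
```

Call:
{"fn": "send_rows", "kwargs": {"deltas": [{"slide": [-0.16,-0.13,0.06],"spin": -0.73},{"slide": [-0.15,-0.13,0.06],"spin": -0.73},{"slide": [-0.14,-0.14,0.06],"spin": -0.73},{"slide": [0,0,0],"spin": 0},{"slide": [0,0,0],"spin": 0}]}}

```text
clock: 10.15
tcp_pos: [0.536, -0.0458, 0.1604]
tool_rot: [177.4, -0.2, 179.9]
contact_force: [0.0, 1.1, 0.8]
opening: -0.0002
gripper_force: 0.0
```

```bash
python3 -c "
from plan import *
snap('side','side3'); snap('wrist','wrist3')
a=cv2.resize(cv2.imread('pics/side3.png')[130:310,260:460],(400,360)); b=cv2.resize(cv2.imread('pics/wrist3.png'),(400,300))
c=np.zeros((360,800,3),np.uint8); c[:,:400]=a; c[:300,400:]=b; cv2.imwrite('pics/both3.png',c)"
```

```text
(no output)
```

View pics/both3.png

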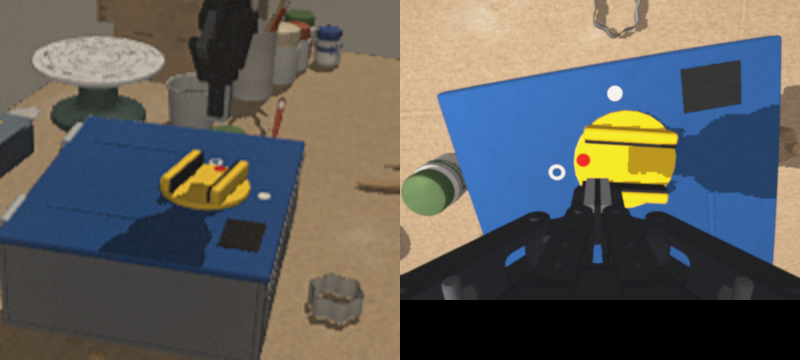

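The side view shows the lid shut. In the wrist view (full-size pixels) the red nose is at (293,256), the pad centre is near (498,138), and the shut fingertips hang over the nose end of the slot. I'll refit from the wrist view.

```bash
python3 - <<'E'
from fit import *
w=pickle.load(open('wrist3.pkl','rb')); v=np.load('v.npy')
def P(d,r): return [-40-np.sin(d)*r,-np.cos(d)*r,104]
def prd(q): 
    return [proj(w,world(p,q)) for p in ([-90,80,100],P(q[3],35.1))]
q0=[*v[:3],v[4]]
print('pred',[x.round(0) for x in prd(q0)], 'axis',proj(w,world([-40,0,104],v)).round(0),'tcp',proj(w,manip.get_state()['tcp_pos']).round(0))
im=cv2.cvtColor(w['color'],cv2.COLOR_RGB2HSV); 
m=cv2.inRange(im,(0,150,120),(6,255,255))|cv2.inRange(im,(174,150,120),(180,255,255)); n,l,s,c=cv2.connectedComponentsWithStats(m); i=1+s[1:,4].argmax(); print('red',c[i],s[i,4])
g=w['color'].max(2); m=((g<75)&(np.arange(480)[:,None]<200)).astype('uint8'); m[:,:430]=0; m[:,570:]=0; n,l,s,c=cv2.connectedComponentsWithStats(m); i=1+s[1:,4].argmax(); print('pad',c[i],s[i])
E
```

```text
pred [array([497., 142.]), array([292., 262.])] axis [358. 262.] tcp [316. 309.]
red [292.96875    255.80555556] 288
pad [498.11915297 137.95243363] [ 450   97   95   83 6328]
```

```bash
python3 -c "
from plan import *
plan(lin((.536,-.0458,.1604,180),(.535,-.046,.123,180),3)+lin((.535,-.046,.123,180),(.535,-.046,.108,180),3))"
```

```text
t 10.25 p [ 0.536  -0.0458  0.1605] [177.4  -0.2 180. ] F [-0.4  0.4 -0.4]
[0.01, -0.01, 0.21] -0.01
[0.0, -0.01, 0.21] -0.0
[0.0, -0.01, 0.21] -0.0
[-0.0, -0.0, 0.08] -0.0
[-0.0, -0.0, 0.08] -0.0
[-0.0, -0.0, 0.08] -0.0
```

Call:
{"fn": "send_rows", "kwargs": {"deltas": [{"slide": [0.01,-0.01,0.21],"spin": 0},{"slide": [0,-0.01,0.21],"spin": 0},{"slide": [0,-0.01,0.21],"spin": 0},{"slide": [0,-0.01,0.08],"spin": 0},{"slide": [0,0,0],"spin": 0}]}}

```text
clock: 10.88
tcp_pos: [0.5352, -0.0465, 0.1173]
tool_rot: [177.4, -0.2, 180.0]
contact_force: [1.0, 0.6, 0.2]
opening: -0.0003
gripper_force: 0.0
```

Call:
{"fn": "send_rows", "kwargs": {"deltas": [{"slide": [0,0,0.06],"spin": 0},{"slide": [0,0,0.05],"spin": 0},{"slide": [0,0,0.04],"spin": 0},{"slide": [0,0,0],"spin": 0},{"slide": [0,0,0],"spin": 0}]}}

```text
clock: 11.5
tcp_pos: [0.5355, -0.0461, 0.1088]
tool_rot: [177.4, -0.2, -180.0]
contact_force: [1.1, -0.3, 0.3]
opening: 0.0002
gripper_force: 0.0
```

```bash
python3 -c "
from plan import *
snap('wrist','wrist4')
cv2.imwrite('pics/wrist4c.png',cv2.imread('pics/wrist4.png')[60:460,100:640])
b=np.array([.535,-.0208]); 
# arc: nose direction world angle a (from -y, clockwise toward -x)
def w(a,r=.0245,lead=0): 
    n=np.array([-np.sin(a+lead),-np.cos(a+lead)]); return (*(b+r*n),.108,180-np.degrees(a))
plan([w(a,lead=min(.25,a*2)) for a in np.arange(1,21)*.075])"
```

```text
t 11.55 p [ 0.5355 -0.0462  0.1088] [177.4  -0.2 180. ] F [-0.4 -0.9 -0.6]
[0.1, 0.02, 0.01] 0.94
[0.07, 0.02, 0.0] 0.94
[0.03, 0.01, 0.0] 0.94
[0.03, 0.01, 0.0] 0.94
[0.03, 0.01, 0.0] 0.94
[0.03, 0.01, 0.0] 0.94
[0.03, 0.01, 0.0] 0.94
[0.03, 0.01, 0.0] 0.94
[0.03, 0.01, 0.0] 0.94
[0.03, 0.01, 0.0] 0.94
[0.03, 0.01, 0.0] 0.94
[0.03, 0.01, 0.0] 0.94
[0.03, 0.01, 0.0] 0.94
[0.03, 0.01, 0.0] 0.94
[0.03, 0.01, 0.0] 0.94
[0.03, 0.01, 0.0] 0.94
[0.03, 0.01, 0.0] 0.94
[0.03, 0.01, 0.0] 0.94
[0.03, 0.01, 0.0] 0.94
[0.03, 0.01, 0.0] 0.94
```

View pics/wrist4c.png

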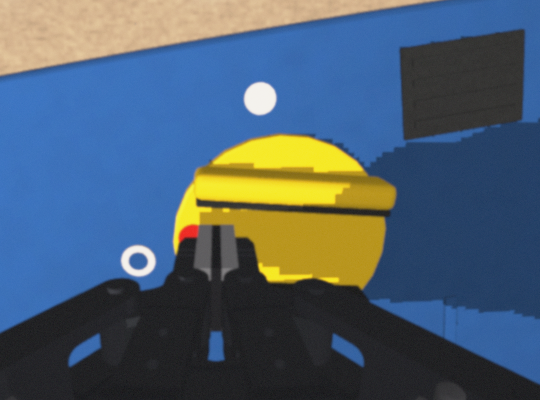

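The fingertip sits in the slot just behind the red nose, at about (215,230) in the crop, clear of the lining at row 208. I'll turn the dial now.

Call:
{"fn": "send_rows", "kwargs": {"deltas": [{"slide": [0.1,0.02,0],"spin": 0.94},{"slide": [0.07,0.02,0],"spin": 0.94},{"slide": [0.03,0.01,0],"spin": 0.94},{"slide": [0.03,0.01,0],"spin": 0.94},{"slide": [0.03,0.01,0],"spin": 0.94}]}}

```text
clock: 12.18
tcp_pos: [0.5208, -0.0407, 0.1092]
tool_rot: [177.7, -1.1, 158.3]
contact_force: [2.2, -2.7, -1.1]
opening: -0.0001
gripper_force: 1.2
```

Call:
{"fn": "send_rows", "kwargs": {"deltas": [{"slide": [0.03,0.01,0],"spin": 0.94},{"slide": [0.03,0.01,0],"spin": 0.94},{"slide": [0.03,0.01,0],"spin": 0.94},{"slide": [0.03,0.01,0],"spin": 0.94},{"slide": [0.03,0.01,0],"spin": 0.94}]}}

```text
clock: 12.8
tcp_pos: [0.5144, -0.0336, 0.1095]
tool_rot: [178.2, -1.9, 136.8]
contact_force: [1.8, -2.6, -1.7]
opening: 0.0001
gripper_force: 1.2
```

```bash
python3 -c "
from plan import *
snap('wrist','wrist5'); s=manip.get_state(); print(s['tcp_pos'],s['tool_rot'],s['qpos'])
d=s['tcp_pos'][:2]-np.array([.535,-.0208]); print(np.hypot(*d),np.degrees(np.arctan2(-d[0],-d[1])))
cv2.imwrite('pics/wrist5c.png',cv2.imread('pics/wrist5.png')[60:460,100:640])"
```

```text
[ 0.5143631  -0.0334871   0.10948624] [178.25186494  -1.86357481 136.57357193] [ -5.27110775  17.49227966 -13.039482    59.85325415   2.52580054
  38.17526669]
0.024224867400708554 58.417731189531075
```

View pics/wrist5c.png

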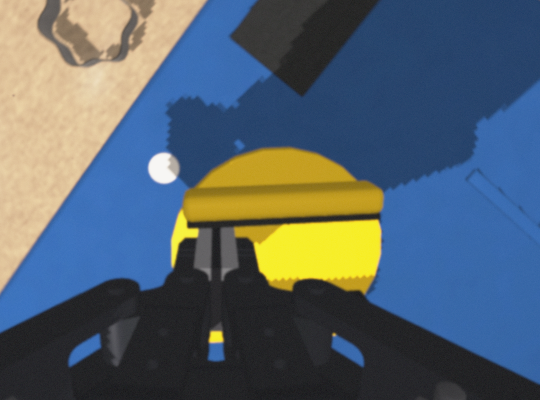

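The dial follows the tool, with the finger pressing on the front lining at (215,227). I'll carry on to the stop.

Call:
{"fn": "send_rows", "kwargs": {"deltas": [{"slide": [0.03,0.01,0],"spin": 0.94},{"slide": [0.03,0.01,0],"spin": 0.94},{"slide": [0.03,0.01,0],"spin": 0.94},{"slide": [0.03,0.01,0],"spin": 0.94},{"slide": [0.03,0.01,0],"spin": 0.94}]}}

```text
clock: 13.48
tcp_pos: [0.5111, -0.0248, 0.1098]
tool_rot: [179.1, -2.4, 115.3]
contact_force: [0.5, -2.9, -1.1]
opening: -0.0001
gripper_force: 1.2
```

Call:
{"fn": "send_rows", "kwargs": {"deltas": [{"slide": [0.03,0.01,0],"spin": 0.94},{"slide": [0.03,0.01,0],"spin": 0.94},{"slide": [0.03,0.01,0],"spin": 0.94},{"slide": [0.02,0,0],"spin": 0.5},{"slide": [0,0,0],"spin": 0}]}}

```text
clock: 14.1
tcp_pos: [0.5106, -0.0179, 0.1101]
tool_rot: [179.7, -2.5, 100.2]
contact_force: [1.0, -2.8, -1.4]
opening: 0.0001
gripper_force: 1.2
```

```bash
python3 -c "
from plan import *
snap('wrist','wrist6')
cv2.imwrite('pics/wrist6c.png',cv2.imread('pics/wrist6.png')[60:460,100:640])"
```

```text
(no output)
```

View pics/wrist6c.png

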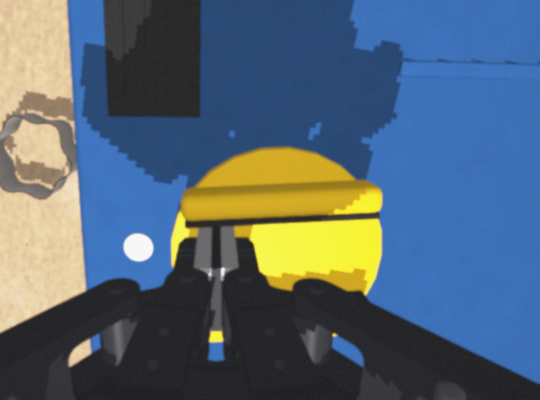

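The dial is a few degrees short: the force is still only running torque. I'll push a bit further.

Call:
{"fn": "send_rows", "kwargs": {"deltas": [{"slide": [0.025,0,0],"spin": 0.5},{"slide": [0.02,0,0],"spin": 0.3},{"slide": [0.02,0,0],"spin": 0},{"slide": [0,0,0],"spin": 0},{"slide": [0,0,0],"spin": 0}]}}

```text
clock: 14.78
tcp_pos: [0.5104, -0.0158, 0.1103]
tool_rot: [179.9, -2.3, 96.5]
contact_force: [2.8, -17.0, -4.0]
opening: -0.0002
gripper_force: 8.9
```

The stop is reached (17 N). I'll back off the lining and lift clear.

Call:
{"fn": "send_rows", "kwargs": {"deltas": [{"slide": [-0.04,0,0],"spin": 0},{"slide": [-0.04,0,0],"spin": 0},{"slide": [-0.01,0,-0.1],"spin": 0},{"slide": [0,0,-0.3],"spin": 0},{"slide": [0,0,-0.5],"spin": 0}]}}

```text
clock: 15.4
tcp_pos: [0.5101, -0.0214, 0.1643]
tool_rot: [180.0, -2.6, 96.5]
contact_force: [0.2, 0.1, -0.6]
opening: -0.0001
gripper_force: 0.0
```

Call:
{"fn": "send_rows", "kwargs": {"deltas": [{"slide": [0,0,-0.6],"spin": 0},{"slide": [0,0,-0.5],"spin": 0},{"slide": [0,0,0],"spin": 0},{"slide": [0,0,0],"spin": 0},{"slide": [0,0,0],"spin": 0}]}}

```text
clock: 16.02
tcp_pos: [0.5105, -0.0245, 0.229]
tool_rot: [180.0, -2.6, 96.5]
contact_force: [0.8, -0.1, 0.8]
opening: -0.0002
gripper_force: 0.0
```

```bash
python3 -c "
from plan import *
snap('wrist','wrist7');snap('side','side7')
a=cv2.imread('pics/side7.png')[140:340,240:480]; b=cv2.resize(cv2.imread('pics/wrist7.png'),(400,300))
c=np.zeros((334,800,3),np.uint8); c[:,:400]=cv2.resize(a,(400,334)); c[:300,400:]=b; cv2.imwrite('pics/both7.png',c)"
```

```text
(no output)
```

View pics/both7.png

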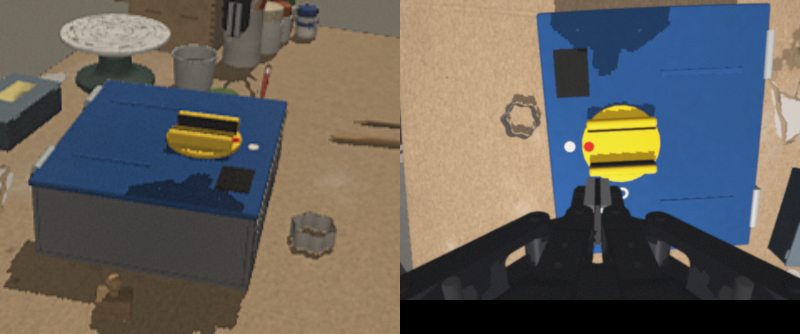

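The red nose at (589,147) points at the white dot at (570,147). The lid is shut and the tool is clear.

```bash
python3 -c "
from cell import manip
print(manip.job_done())"
```

```text
the job is handed in; nothing more can be done
None
```

The lid is pushed shut, the dial is turned to its stop with the red nose at the white dot, and the job is handed in; the hand-in returned no verdict.

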